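# Check tube adapters with a go pin gauge and sort out the one that does not fit

### The arm

A 6-joint arm with a two-finger parallel gripper is mounted at the origin on a cart in front of the work surface, level with it; the furniture and walls round the work are solid. World frame = base frame: x ahead of the robot, y to its left, z up, the work surface at z = 0. Lengths are in mm, angles in degrees, forces in N, time in s.
With the tool pointing down it reaches from about 300 to 850 mm from the base axis. Payload 4.2 kg.
Tool frame: the origin (TCP) lies between the finger pads; the fingertips stand 11 mm ahead of it and the grasp point (between the pads) lies 8 mm behind it (env.tips_ahead is the distance from the TCP to the fingertips, in mm); z points along the fingers, y is the line along which they close (so a half turn about z gives the same grasp; the last joint's range is limited). The gripper opens to 91 mm and grips with 3 to 60 N. Pads are 32 mm wide; open, the fingers measure 118 mm over their backs; the gripper's body (76 mm by 178 mm) begins 60 mm behind the grasp point.
Start: joints at [67.265, 18.312, 89.639, -0, 72.044, -1.146], TCP at [211.572, 534.677, 224.976] pointing down, gripper open.
Joint ranges: [-177.97, 177.97], [-48.28, 115.42], [12.27, 149.76], [-77.06, 257.06], [2.81, 150.46], [-146.56, 146.56]. Speed limits (degrees/s): [147.25, 147.25, 180, 180, 180, 180].

### API

Orientations are given as [roll, pitch, yaw] about the fixed x, y, z axes, in that order (R = Rz(yaw) Ry(pitch) Rx(roll)).
In Python, from workcell import env, cams gives the robot as it stands.
- The arm moves only by the tool step_arm, never from a script. Its arguments are lists of equal length, an entry for each row: "linear": the shift along the tool's x, y, z in units of 30 cm (1.0 is 30 cm), a list of three; "turn": the turn about the tool's z in units of 360 degrees (1.0 is 360 degrees). In form: {"linear": [[tx, ty, tz], ...], "turn": [turn, ...]}. A call has 1 to 20 rows; each row is the pose to reach, as a shift and turn from the pose commanded when the call began, along the tool's axes at that moment, turning the shorter way round; what a row does not reach only later rows make up. A row lasts 1/8 s, in which the tool goes at most 62.5 mm and 10.7 degrees, less where a joint would pass 70% of its speed; a pose out of reach is approached as far as the arm can. A call with a number of a shift or a turn outside -1 to 1 is refused whole. A call with a gripper value outside its range is refused whole. "fingers" is the closure, from -1 (fully open) to 1 (shut), so that 0 is half open, set as the call begins (left out, the last holds). The fingers move at their own pace and stop on an object; "force" is the grip in N (left out, the last holds). Time passes only in rows, so rows that repeat a pose let the fingers close. It gives the time, the measured TCP pose, the force, the opening and the grip force at its end, in the units of the state.
- env.state(): the state, without advancing time (a new reading comes with each control period).
- cams.grab_frame(name): name is "side" or "top" or "wrist"; returns a dict with "color" (400x640x3 uint8, blue, green, red), "fx", "fy", "cx", "cy" (pixels), "dist" ([k1, k2, p1, p2, k3] as OpenCV has them; the pictures are not rectified), "extrinsics" (4x4, takes a point from camera to world coordinates); the wrist camera has in their place "tool_from_camera" (4x4, takes a point from camera to tool coordinates, whose origin is the TCP and whose axes are the flange's). Camera axes: x right, y down, z forward; pixel columns grow to the right and rows downward; lengths in mm; the calibration is good to about 2 mm. A picture is of the moment at which its call begins: read the wrist's pose just before it. There is no depth.
- env.job_done(): hands the job in; it is judged then, once.
The state is a dict: "time_s": time; "qpos": joint angles; "qvel": joint speeds; "effort": joint torques, N m; "ee_pos": TCP position; "ee_rot": TCP orientation; "force": force on the tool from outside, world axes, zero at the start; "torque": the same for the moment, N m; "gripper_width": finger opening in mm; "gripper_force": force on a finger pad.
Only numpy, scipy, OpenCV 4.12 (cv2) and the standard library are available. Lean on these libraries where they do the work, as an engineer would, in place of code of your own. Each camera call takes 0.05 s, during which the arm holds its last target. There are 200 camera calls.

### The job

Take the pin gauge from its stand and try it in each of the three tube adapters in the rack, one after the other from left (the robot's left, nest 1) to right: it must go in until its collar rests on the rim, or come to rest on an obstruction in the bore; keep it there lightly for a moment and never force it (at most about 20 N). Then put the gauge back down into its stand, and move each adapter that would not take the gauge fully into the cardboard tray, set down upright and not dropped. Leave the good adapters in their nests and the canister, timer and petri dish alone.

Things in the scene. Friction and masses are not known exactly. Their poses are not given: they have to be found in the camera images.
- pin_gauge: steel go pin gauge, 0.12 kg, upright in its stand. Origin: centre of the pin's flat lower end; z up. Pin 16 mm diameter, 26 mm long; above it a collar 28 mm diameter, 4 mm thick; then a dark round handle sleeve 19 mm diameter, 36 to 82 mm above the origin, to be gripped. The sleeve is sprung: pressed down it yields from 3 N on, 1 N per mm, and is solid after 6 mm (9 N)
- stand_mouth (a point): centre of the mouth of the hole in the gauge's stand, at the stand's top: a fixed grey block 75 x 75 x 40 mm with a hole 21 mm in diameter, 34 mm deep. With the gauge home its collar rests on the stand's top, so the gauge's origin lies 26 mm below this point
- nest_rack: fixed grey rack plate 85 (x) x 270 (y) x 22 mm with three round nests in a row along its y, 90 mm apart. Origin: centre of its underside; its x points away from the robot
- nest_1 (a point): centre of the floor of the left-hand nest (+y end of the rack), 10 mm above the worktop; the nest is 43 mm in diameter and 12 mm deep, so the rim of an adapter in it stands 42 mm above this point and 30 mm above the rack's top
- nest_2 (a point): centre of the floor of the middle nest (centre of the rack), 10 mm above the worktop; the nest is 43 mm in diameter and 12 mm deep, so the rim of an adapter in it stands 42 mm above this point and 30 mm above the rack's top
- nest_3 (a point): centre of the floor of the right-hand nest (-y end of the rack), 10 mm above the worktop; the nest is 43 mm in diameter and 12 mm deep, so the rim of an adapter in it stands 42 mm above this point and 30 mm above the rack's top
- adapter_a: loose white plastic tube adapter, 40 mm diameter, 42 mm tall, 0.12 kg, upright in one of the nests. Origin: centre of its underside, z up along the bore. At the top a steep countersink, 23 mm wide and 5 mm deep, leads into an 18 mm bore. A sound bore goes 38 mm down to a ledge round an 11 mm drain hole; a faulty one narrows to 11 mm at 15 mm below the rim. All three look alike from outside; only the gauge tells
- adapter_b: loose white plastic tube adapter, 40 mm diameter, 42 mm tall, 0.12 kg, upright in one of the nests. Origin: centre of its underside, z up along the bore. At the top a steep countersink, 23 mm wide and 5 mm deep, leads into an 18 mm bore. A sound bore goes 38 mm down to a ledge round an 11 mm drain hole; a faulty one narrows to 11 mm at 15 mm below the rim. All three look alike from outside; only the gauge tells
- adapter_c: loose white plastic tube adapter, 40 mm diameter, 42 mm tall, 0.12 kg, upright in one of the nests. Origin: centre of its underside, z up along the bore. At the top a steep countersink, 23 mm wide and 5 mm deep, leads into an 18 mm bore. A sound bore goes 38 mm down to a ledge round an 11 mm drain hole; a faulty one narrows to 11 mm at 15 mm below the rim. All three look alike from outside; only the gauge tells
- card_tray: open cardboard tray for rejects, fixed, 185 (x) x 235 (y) x 46 mm, walls 2 to 4 mm, floor 3 mm thick. Origin: centre of its underside, z up
- wipes_canister: bystander: round card canister, 60 mm diameter, 105 mm tall; origin at the centre of its underside
- bench_timer: bystander: small white bench timer, 20 x 66 x 53 mm; origin at the centre of its underside
- petri_a: bystander: petri dish, 62 mm diameter, 16 mm tall; origin at the centre of its underside
Things that resemble listed ones, but are neither listed nor needed, are in the scene too. What is shaped like the adapter_c but blue, green or purple is not meant.

How it is judged (in metres and radians):
On the way, in this order (a step that is already met when the one before it is completed fails the run):
1. the pin gauge is tried in the adapter in the left-hand nest: run in until its collar meets the rim (within 2.5 mm), or, if the bore will not take it, rested lightly (over 1 N) on the ledge inside (((horizontal distance between adapter_a and nest_1 below 0.01 m and horizontal distance between pin_gauge and adapter_a below 0.004 m and angle between pin_gauge's own z axis and vertical below 0.12 rad and z of pin_gauge in the frame of adapter_a below 0.0185 m) or (horizontal distance between adapter_b and nest_1 below 0.01 m and horizontal distance between pin_gauge and adapter_b below 0.004 m and angle between pin_gauge's own z axis and vertical below 0.12 rad and z of pin_gauge in the frame of adapter_b below 0.03 m and contact force between pin_gauge and adapter_b above 1 N) or (horizontal distance between adapter_c and nest_1 below 0.01 m and horizontal distance between pin_gauge and adapter_c below 0.004 m and angle between pin_gauge's own z axis and vertical below 0.12 rad and z of pin_gauge in the frame of adapter_c below 0.0185 m))), for 0.1 s.
2. the pin gauge is tried in the adapter in the middle nest: run in until its collar meets the rim (within 2.5 mm), or, if the bore will not take it, rested lightly (over 1 N) on the ledge inside (((horizontal distance between adapter_a and nest_2 below 0.01 m and horizontal distance between pin_gauge and adapter_a below 0.004 m and angle between pin_gauge's own z axis and vertical below 0.12 rad and z of pin_gauge in the frame of adapter_a below 0.0185 m) or (horizontal distance between adapter_b and nest_2 below 0.01 m and horizontal distance between pin_gauge and adapter_b below 0.004 m and angle between pin_gauge's own z axis and vertical below 0.12 rad and z of pin_gauge in the frame of adapter_b below 0.03 m and contact force between pin_gauge and adapter_b above 1 N) or (horizontal distance between adapter_c and nest_2 below 0.01 m and horizontal distance between pin_gauge and adapter_c below 0.004 m and angle between pin_gauge's own z axis and vertical below 0.12 rad and z of pin_gauge in the frame of adapter_c below 0.0185 m))), for 0.1 s.
3. the pin gauge is tried in the adapter in the right-hand nest: run in until its collar meets the rim (within 2.5 mm), or, if the bore will not take it, rested lightly (over 1 N) on the ledge inside (((horizontal distance between adapter_a and nest_3 below 0.01 m and horizontal distance between pin_gauge and adapter_a below 0.004 m and angle between pin_gauge's own z axis and vertical below 0.12 rad and z of pin_gauge in the frame of adapter_a below 0.0185 m) or (horizontal distance between adapter_b and nest_3 below 0.01 m and horizontal distance between pin_gauge and adapter_b below 0.004 m and angle between pin_gauge's own z axis and vertical below 0.12 rad and z of pin_gauge in the frame of adapter_b below 0.03 m and contact force between pin_gauge and adapter_b above 1 N) or (horizontal distance between adapter_c and nest_3 below 0.01 m and horizontal distance between pin_gauge and adapter_c below 0.004 m and angle between pin_gauge's own z axis and vertical below 0.12 rad and z of pin_gauge in the frame of adapter_c below 0.0185 m))), for 0.1 s.
At the end, for the whole second after the job is handed in: The gauge is home upright in its stand (6 mm sideways, 5 mm in height). The adapter with the narrowed bore stands upright (7 degrees) on the cardboard tray's floor; the two sound adapters are upright in their nests, moved less than 8 mm. All released and at rest (horizontal distance between pin_gauge and stand_mouth below 0.006 m and height (world z) of pin_gauge below 0.019 m and angle between pin_gauge's own z axis and vertical below 0.1 rad and distance of each of adapter_a, adapter_c from where it was at the start of the episode below 0.008 m and angle between each of adapter_a, adapter_c's own z axis and vertical below 0.08 rad and linear speed of each of adapter_a, adapter_c, adapter_b, pin_gauge below 0.02 m/s and x of adapter_b in the frame of card_tray between -0.075 and 0.075 m and y of adapter_b in the frame of card_tray between -0.1 and 0.1 m and z of adapter_b in the frame of card_tray below 0.008 m and angle between adapter_b's own z axis and vertical below 0.12 rad and contact force between the fingers and adapter_a below 0.05 N and contact force between the fingers and adapter_b below 0.05 N and contact force between the fingers and adapter_c below 0.05 N and contact force between the fingers and pin_gauge below 0.05 N); the robot touches nothing.
It fails at once if the gauge is pressed on an adapter with more than 25 N (contact force between pin_gauge and adapter_a above 25 N or contact force between pin_gauge and adapter_b above 25 N or contact force between pin_gauge and adapter_c above 25 N).
It fails at once if the rejected adapter is dropped (moves faster than 0.7 m/s without being held) (linear speed of adapter_b above 0.7 m/s and contact force between the fingers and adapter_b below 0.05 N).
It fails at once if the canister, timer or petri dish is moved by more than 20 mm (distance of any of wipes_canister, bench_timer, petri_a from where it was at the start of the episode above 0.02 m).
It also fails if it takes over 67 s, if anything falls off the work surface, if the arm or the gripper's body presses on something with over 40 N, if the wrist force passes 120 N, or if a joint passes its speed limit or range.

## Working session

There is one attempt and no reset: what is moved stays moved. The work goes in short steps, Python scripts to look and compute and a tool call to move; the robot and the scene stay as the last step left them, time stands still between calls to the robot, and variables do not carry over. Pictures are saved under pics/ and viewed, at most 10 in all, crops included, and the job is handed in when it is done.

Besides the shell and the picture viewer there is one more tool, called after ">>>" as name([rows], argument=value, ...), one row to a line, values as JSON. step_arm: Moves the arm, as the interface text tells. Its arguments: {"type":"object","properties":{"linear":{"type":"array"},"turn":{"type":"array"},"fingers":{"type":"number"},"force":{"type":"number"}},"required":["linear","turn"]}

```bash
mkdir -p pics; python3 - <<'E'
from workcell import env,cams
import cv2,pickle
s=env.state();print({k:s[k] for k in('time_s','ee_pos','ee_rot','force','gripper_width')})
F={}
for n in('side','top','wrist'):
    f=cams.grab_frame(n);F[n]=f;cv2.imwrite(f'pics/{n}0.png',f['color']);print(n,f['fx'],f['cx'],f['cy'],f['dist'],(f.get('extrinsics') if 'extrinsics' in f else f['tool_from_camera']))
pickle.dump(F,open('f0.pkl','wb'))
E
```

```text
{'time_s': 0.0, 'ee_pos': array([211.36632479, 534.23133705, 224.11035885]), 'ee_rot': array([-1.79898380e+02, -1.82962421e-03,  1.58413020e+02]), 'force': array([0.52115578, 0.38584761, 0.40249015]), 'gripper_width': 91.1058070764133}
side 405.1122068125657 324.91185301896735 200.50692563653567 [0.01007671 0.         0.         0.         0.        ] [[-9.98304206e-01 -4.62326235e-02  3.53731115e-02  4.95583608e+02]
 [-5.65248401e-02  6.24605356e-01 -7.78892221e-01  7.52476834e+02]
 [ 1.39159959e-02 -7.79570839e-01 -6.26159446e-01  6.50509068e+02]
 [ 0.00000000e+00  0.00000000e+00  0.00000000e+00  1.00000000e+00]]
top 412.9626488308932 317.7154970251507 201.51676152431997 [-0.0228636  0.         0.         0.         0.       ] [[ 8.72693374e-02 -9.69083496e-01  2.30783971e-01  2.77166626e+02]
 [-9.96156437e-01 -8.66394773e-02  1.28822843e-02  3.10123047e+01]
 [ 7.51099353e-03 -2.31021167e-01 -9.72919732e-01  1.27081675e+03]
 [ 0.00000000e+00  0.00000000e+00  0.00000000e+00  1.00000000e+00]]
wrist 312.00384545757083 315.4890224309231 201.29613116680233 [-0.03822305  0.          0.          0.          0.        ] [[ 1.12722733e-03 -9.58863178e-01 -2.83866404e-01  7.90083583e+01]
 [ 9.99998799e-01  1.38272001e-03 -6.99671853e-04 -5.41872312e-01]
 [ 1.06339733e-03 -2.83865275e-01  9.58863585e-01 -1.59458772e+02]
 [ 0.00000000e+00  0.00000000e+00  0.00000000e+00  1.00000000e+00]]
```

View pics/top0.png

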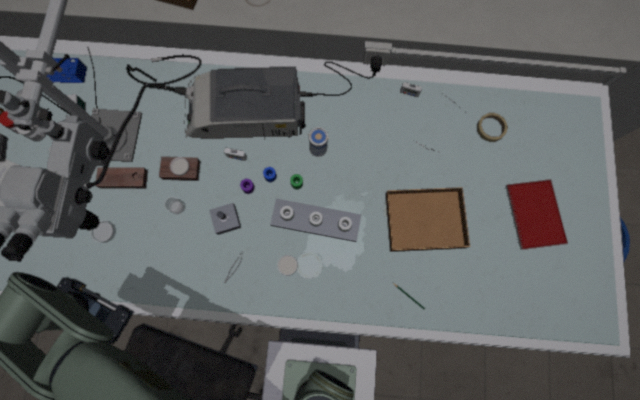

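View pics/side0.png

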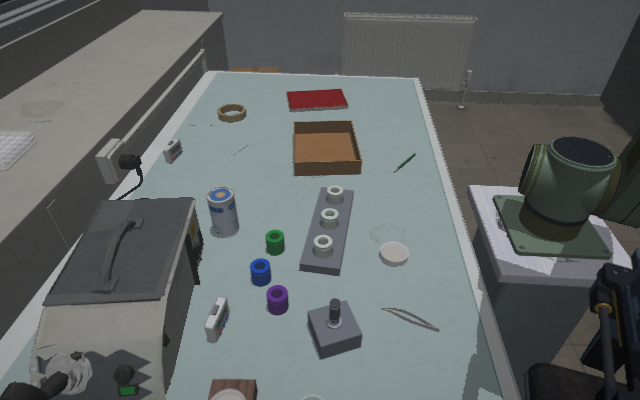

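The top view shows the rack at (315,220) with white adapters at (287,212), (316,218) and (345,224). The stand and gauge are at (225,217) and the tray at (427,220). The side view shows the gauge handle at (335,310), the rims at (322,243), (329,216) and (335,190), and the tray at (326,148).

Look-alikes, by top pixel: the blue (270,173), green (297,181) and purple (247,185) adapters are not meant. The dishes are at (288,265), (310,265), (176,206) and (180,165). Only one stand block has a pin in it. I'll take the white adapters in the rack and the gauge in the stand.

```bash
cat > h.py <<'E'
import numpy as np,cv2
from scipy.spatial.transform import Rotation as R
def T_of(f,s=None):
    if 'extrinsics' in f: return np.array(f['extrinsics'])
    T=np.eye(4);T[:3,:3]=R.from_euler('xyz',s['ee_rot'],degrees=True).as_matrix();T[:3,3]=s['ee_pos']
    return T@np.array(f['tool_from_camera'])
def ray(f,uv,s=None):
    K=np.array([[f['fx'],0,f['cx']],[0,f['fy'],f['cy']],[0,0,1]])
    p=cv2.undistortPoints(np.array([[uv]],float),K,np.array(f['dist'],float))[0,0]
    T=T_of(f,s);d=T[:3,:3]@[p[0],p[1],1];return T[:3,3],d/np.linalg.norm(d)
def plane(f,uv,z,s=None):
    o,d=ray(f,uv,s);return o+d*(z-o[2])/d[2]
def tri(rs):
    A=sum(np.eye(3)-np.outer(d,d) for o,d in rs);b=sum((np.eye(3)-np.outer(d,d))@o for o,d in rs)
    x=np.linalg.solve(A,b);return x,[round(float(np.linalg.norm(np.cross(x-o,d))),1) for o,d in rs]
def project(f,P,s=None):
    Ti=np.linalg.inv(T_of(f,s));K=np.array([[f['fx'],0,f['cx']],[0,f['fy'],f['cy']],[0,0,1]])
    return cv2.projectPoints(np.array([P],float),cv2.Rodrigues(Ti[:3,:3])[0],Ti[:3,3],K,np.array(f['dist'],float))[0][0,0]
def local(s,P):
    return R.from_euler('xyz',s['ee_rot'],degrees=True).as_matrix().T@(np.array(P)-s['ee_pos'])
E
python3 - <<'E'
import pickle
from h import *
F=pickle.load(open('f0.pkl','rb'));t,s=F['top'],F['side']
P={'n1':((287,212),(322,243)),'n2':((316,218),(329,216)),'n3':((345,224),(335,190))}
for n,(a,b) in P.items(): print(n,tri([ray(t,a),ray(s,b)]),plane(t,a,52).round(),plane(s,b,52).round())
g=(335,302)
print('gauge',plane(s,g,96).round(),plane(t,(225,217),40).round())
for uv in((387,190),(465,188),(468,247),(390,250)):print('tray',plane(t,uv,46).round())
for uv in((211,208),(235,204),(241,227),(218,234)):print('stand',plane(t,uv,40).round())
for n,uv in dict(can=(318,137),timer=(235,153),petri=(288,265)).items():print(n,plane(t,uv,20).round())
a=cv2.resize(t['color'][155:285,170:370],None,fx=4,fy=4,interpolation=cv2.INTER_CUBIC)[:300]
b=cv2.resize(s['color'][170:360,250:400],None,fx=2.9,fy=2.9,interpolation=cv2.INTER_CUBIC)
c=np.zeros((560,800,3),np.uint8);a=cv2.resize(t['color'][165:245,190:370],None,fx=2.2,fy=2.2,interpolation=cv2.INTER_CUBIC)
c[:a.shape[0],:a.shape[1]]=a;c[:b.shape[0],400:400+b.shape[1]][:, :400]=b[:560,:400];cv2.imwrite('pics/crop1.png',c)
E
```

```text
n1 (array([528.12315733, 137.5810837 ,  39.89629435]), [0.0, 0.0]) [526. 137.  52.] [527. 150.  52.]
n2 (array([517.57396465,  48.02777802,  39.07027342]), [0.1, 0.1]) [515.  48.  52.] [517.  63.  52.]
n3 (array([506.37981573, -40.74776447,  47.14737579]), [0.9, 0.9]) [505. -40.  52.] [507. -35.  52.]
gauge [495. 331.  96.] [496. 323.  40.]
tray [ 623. -162.   46.]
tray [ 651. -402.   46.]
tray [ 469. -412.   46.]
tray [ 439. -180.   46.]
stand [520. 370.  40.]
stand [539. 299.  40.]
stand [470. 271.  40.]
stand [442. 337.  40.]
can [788.  65.  20.]
timer [709. 325.  20.]
petri [371. 119.  20.]
```

View pics/crop1.png

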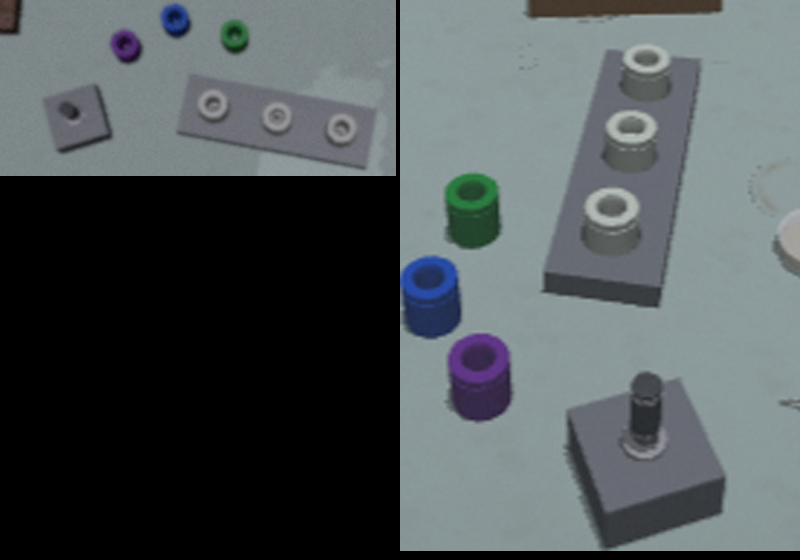

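>>> step_arm([
  [-0.2,-0.07,0],
  [-0.4,-0.14,0],
  [-0.6,-0.2,0],
  [-0.75,-0.25,0],
  [-0.85,-0.285,0],
  [-0.9,-0.3,0],
  [-0.9,-0.3,0],
  [-0.9,-0.3,0],
], turn=[0,0,0,0,0,0,0,0])

```text
time_s: 1.15
ee_pos: [428.6, 352.4, 224.9]
ee_rot: [180.0, -0.0, 158.5]
force: [0.3, 0.1, 0.2]
gripper_width: 91.2
gripper_force: 0.0
```

```bash
cat > look.py <<'E'
import sys,pickle,cv2
from workcell import env,cams
s=env.state();f=cams.grab_frame('wrist');n=sys.argv[1]
cv2.imwrite(f'pics/{n}.png',f['color']);pickle.dump((s,f),open(n+'.pkl','wb'))
print(s['time_s'],s['ee_pos'].round(1),s['ee_rot'].round(2),s['force'].round(1))
E
python3 look.py w1
```

```text
1.15 [428.6 352.4 224.9] [ 1.8000e+02 -4.0000e-02  1.5847e+02] [0.3 0.1 0.2]
```

View pics/w1.png

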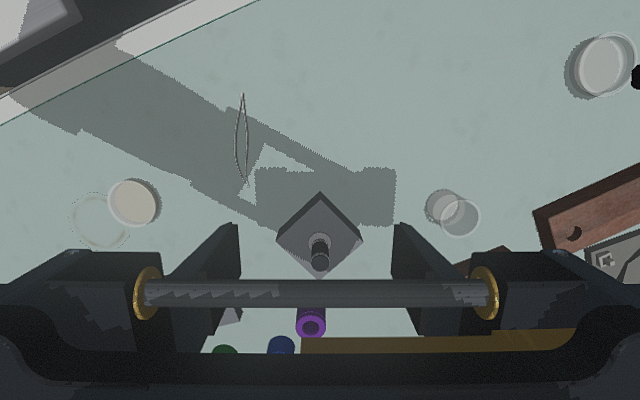

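The wrist view shows the gauge on its stand at (318,260), with the handle end near (320,268) under the crossbar. The purple decoy is at (311,322). I'll move past the gauge to get a clear second view.

>>> step_arm([
  [-0.2,0,0],
  [-0.33,0,0],
  [-0.4,0,0],
  [-0.4,0,0],
  [-0.4,0,0],
], turn=[0,0,0,0,0])

```text
time_s: 1.82
ee_pos: [539.7, 308.2, 224.9]
ee_rot: [-180.0, -0.1, 158.5]
force: [-0.9, 0.0, -0.5]
gripper_width: 91.6
gripper_force: 0.0
```

```bash
python3 look.py w2; python3 - <<'E'
import cv2,numpy as np
a=cv2.imread('pics/w1.png')[180:290,260:380];b=cv2.imread('pics/w2.png')
c=np.zeros((600,800,3),np.uint8)
c[:200,:320]=cv2.resize(b,(320,200))
c[200:530,:360]=cv2.resize(a,None,fx=3,fy=3)
p=b[60:260,240:380];c[:600,370:790]=cv2.resize(p,None,fx=3,fy=3)
cv2.imwrite('pics/c2.png',c)
E
```

```text
1.825 [539.7 308.2 224.9] [-1.7999e+02 -7.0000e-02  1.5847e+02] [-0.9  0.  -0.5]
```

View pics/c2.png

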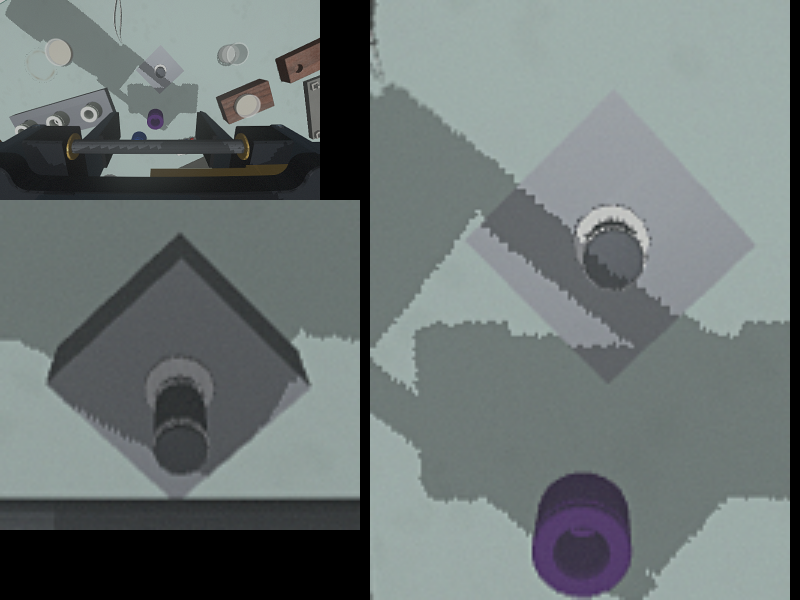

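The close views confirm the gauge. In w2 the sleeve top is at (321,146) and the collar at (321,141). In w1 the sleeve top is at (320,263) and the collar at (320,243). The white adapter of nest 1 is at about (182,226) in w2.

```bash
python3 - <<'E'
import pickle
from h import *
s1,f1=pickle.load(open('w1.pkl','rb'));s2,f2=pickle.load(open('w2.pkl','rb'))
for n,a,b,z in(('top',(320,262.7),(321,146),96),('collar',(320.2,242.7),(321,140.8),44)):
    x,e=tri([ray(f1,a,s1),ray(f2,b,s2)]);print(n,x.round(1),e,plane(f1,a,z,s1).round(1),plane(f2,b,z,s2).round(1),'local',local(s2,x).round(1))
print(plane(f2,(182,226),52,s2))
E
```

```text
top [498.1 329.2  93.5] [0.0, 0.0] [496.9 329.7  96. ] [497.8 329.3  96. ] local [ 46.2   4.3 131.5]
collar [498.5 330.   42.9] [0.1, 0.1] [498.1 330.2  44. ] [498.3 329.9  44. ] local [ 46.1   5.2 182.1]
[528.7673854  147.11346909  52.        ]
```

>>> step_arm([
  [0.12,0.016,0.1],
  [0.153,0.016,0.28],
  [0.153,0.016,0.43],
  [0.153,0.016,0.51],
  [0.153,0.016,0.527],
  [0.153,0.016,0.527],
], turn=[0,0,0,0,0,0], fingers=-0.3, force=40)

```text
time_s: 2.62
ee_pos: [500.1, 329.5, 67.7]
ee_rot: [179.9, 0.0, 158.4]
force: [0.5, 0.6, 0.3]
gripper_width: 59.2
gripper_force: 0.0
```

>>> step_arm([
  [0,0,0],
  [0,0,0],
  [0,0,0],
  [0,0,0],
  [0,0,0],
  [0,0,0],
], turn=[0,0,0,0,0,0], fingers=1, force=40)

```text
time_s: 3.38
ee_pos: [500.3, 328.9, 67.0]
ee_rot: [180.0, 0.0, 158.4]
force: [0.6, -0.5, 0.7]
gripper_width: 18.0
gripper_force: 40.0
```

>>> step_arm([
  [0,0,-0.04],
  [0,0,-0.13],
  [0,0,-0.27],
  [-0.06,-0.1,-0.4],
  [-0.17,-0.26,-0.5],
  [-0.3,-0.45,-0.527],
  [-0.42,-0.63,-0.527],
  [-0.52,-0.78,-0.527],
  [-0.557,-0.837,-0.527],
  [-0.557,-0.837,-0.527],
  [-0.557,-0.837,-0.527],
], turn=[0,0,0,0,0,0,0,0,0,0,0])

```text
time_s: 4.75
ee_pos: [562.9, 34.6, 225.2]
ee_rot: [180.0, -0.0, 158.4]
force: [-0.7, 0.1, -1.6]
gripper_width: 18.0
gripper_force: 40.0
```

```bash
python3 look.py w3
```

```text
4.75 [562.9  34.6 225.2] [ 1.7996e+02 -2.0000e-02  1.5843e+02] [-0.7  0.1 -1.6]
```

View pics/w3.png

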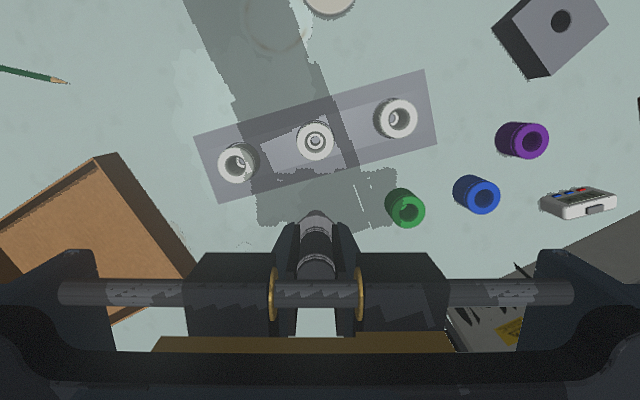

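The view shows the gauge held, with its tip near (318,215). The white adapters are n3 at (237,162), n2 at (315,141) and n1 at (397,118). I'll take a second view, shifted towards n1.

>>> step_arm([
  [-0.06,0.08,0],
  [-0.14,0.18,0],
  [-0.15,0.2,0],
  [-0.15,0.2,0],
  [-0.15,0.2,0],
], turn=[0,0,0,0,0])

```text
time_s: 5.42
ee_pos: [626.1, 73.2, 225.0]
ee_rot: [-180.0, -0.0, 158.4]
force: [0.9, 0.3, -0.8]
gripper_width: 18.4
gripper_force: 40.0
```

```bash
python3 look.py w4; python3 - <<'E'
import pickle
from h import *
s3,f3=pickle.load(open('w3.pkl','rb'));s4,f4=pickle.load(open('w4.pkl','rb'))
c=np.zeros((520,780,3),np.uint8)
P=dict(n1=(528.5,142),n2=(517.5,52.5),n3=(507,-37.5))
for j,(s,f) in enumerate(((s3,f3),(s4,f4))):
  for i,n in enumerate(P):
    u=project(f,(*P[n],52),s).round().astype(int);x0,y0=u-26;print(j,n,'origin',x0,y0)
    p=f['color'][max(y0,0):y0+52,x0:x0+52];p=cv2.resize(p,None,fx=5,fy=5,interpolation=cv2.INTER_CUBIC);c[j*260:j*260+p.shape[0],i*260:i*260+p.shape[1]]=p
cv2.imwrite('pics/c4.png',c)
E
```

```text
5.425 [626.1  73.2 225. ] [-1.7997e+02 -4.0000e-02  1.5844e+02] [ 0.9  0.3 -0.8]
0 n1 origin 374 91
0 n2 origin 290 113
0 n3 origin 209 135
1 n1 origin 319 45
1 n2 origin 232 69
1 n3 origin 150 93
```

View pics/c4.png

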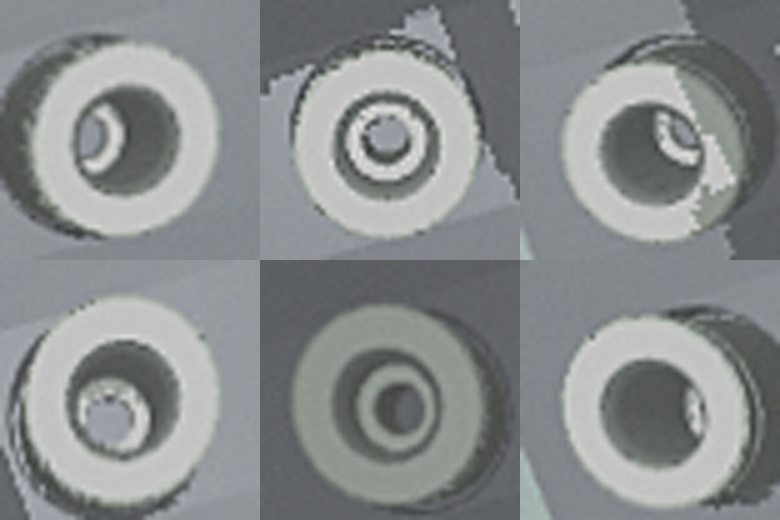

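The upper row is view w3 and the lower row is w4, each showing n1, n2 and n3. I read the rim centres at about crop offset (126,140)/5. They are triangulated next.

```bash
python3 - <<'E'
import pickle
from h import *
s3,f3=pickle.load(open('w3.pkl','rb'));s4,f4=pickle.load(open('w4.pkl','rb'))
A={'n1':((374,91),(127.5,139.5),(319,45),(122.5,140)),'n2':((290,113),(127,145),(232,69),(128,145.5)),'n3':((209,135),(132.7,152),(150,93),(134.5,152.3))}
for n,(o,c,o2,c2) in A.items():
    a=np.array(o)+np.array(c)/5-.4;b=np.array(o2)+np.array(c2)/5-.4
    x,e=tri([ray(f3,a,s3),ray(f4,b,s4)]);p,q=plane(f3,a,52,s3),plane(f4,b,52,s4)
    m=(p+q)/2;print(n,x.round(1),e,p.round(1),q.round(1),'TCPtarget',(m+[1.9,-.6,0]).round(1),'local4',local(s4,m+[1.9,-.6,0]).round(1))
# pin tip as seen held: where would tip be
for r in(0,):
    print(project(f3,s3['ee_pos']+[-1.9,.6,-53],s3))
E
```

```text
n1 [529.3 140.   52.3] [0.2, 0.2] [529.3 140.3  52. ] [529.4 139.9  52. ] TCPtarget [531.2 139.5  52. ] local4 [112.5  26.9 173.1]
n2 [519.6  50.3  51.2] [0.1, 0.1] [519.5  50.4  52. ] [519.8  50.3  52. ] TCPtarget [521.6  49.8  52. ] local4 [ 88.6 -60.1 173.1]
n3 [511.1 -39.1  50.9] [0.0, 0.0] [511.  -38.8  52. ] [511.2 -38.7  52. ] TCPtarget [513.  -39.3  52. ] local4 [  63.7 -146.1  173.2]
[316.18757646 220.04509309]
```

>>> step_arm([
  [0.1,0.03,0.06],
  [0.26,0.07,0.17],
  [0.35,0.0883,0.28],
  [0.378,0.0883,0.34],
  [0.378,0.0883,0.36],
  [0.378,0.0883,0.36],
], turn=[0,0,0,0,0,0])

```text
time_s: 6.22
ee_pos: [532.0, 139.2, 117.5]
ee_rot: [180.0, 0.1, 158.4]
force: [0.3, 0.0, -1.5]
gripper_width: 18.4
gripper_force: 40.0
```

```bash
python3 look.py w5; python3 - <<'E'
import cv2
b=cv2.imread('pics/w5.png')[130:290,220:420];cv2.imwrite('pics/c5.png',cv2.resize(b,None,fx=3,fy=3,interpolation=cv2.INTER_CUBIC))
E
```

```text
6.225 [532.  139.2 117.5] [1.7996e+02 6.0000e-02 1.5838e+02] [ 0.3  0.  -1.5]
```

View pics/c5.png

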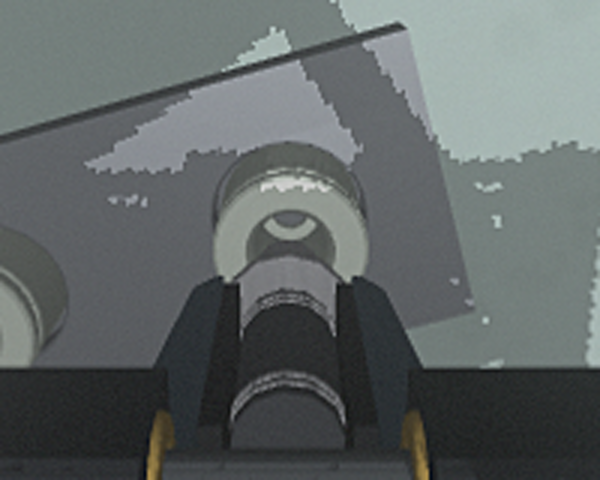

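The pin is laterally centred over adapter 1's countersink to within about 0.6 mm. Its column is about 288 and the rim's is about 291 in the crop.

>>> step_arm([
  [0,0.002,0.02],
  [0,0.002,0.045],
  [0,0.002,0.07],
  [0,0.002,0.085],
  [0,0.002,0.093],
  [0,0.002,0.098],
  [0,0.002,0.1],
  [0,0.002,0.1],
], turn=[0,0,0,0,0,0,0,0])

```text
time_s: 7.28
ee_pos: [531.7, 140.1, 87.1]
ee_rot: [180.0, 0.0, 158.4]
force: [0.1, -0.3, -1.0]
gripper_width: 18.2
gripper_force: 40.0
```

>>> step_arm([
  [0,0,0.012],
  [0,0,0.02],
  [0,0,0.027],
  [0,0,0.032],
  [0,0,0.035],
  [0,0,0.037],
  [0,0,0.037],
  [0,0,0.037],
], turn=[0,0,0,0,0,0,0,0])

```text
time_s: 8.28
ee_pos: [531.6, 140.0, 76.3]
ee_rot: [180.0, 0.0, 158.4]
force: [-2.0, -0.6, 5.3]
gripper_width: 18.3
gripper_force: 40.0
```

The force is about 6.5 N net and the height is as expected, so adapter 1 is sound. Next is nest 2.

>>> step_arm([
  [0,0,-0.03],
  [0,0,-0.1],
  [0,0,-0.163],
  [-0.02,-0.08,-0.175],
  [-0.055,-0.2,-0.175],
  [-0.075,-0.275,-0.165],
  [-0.079,-0.29,-0.15],
  [-0.079,-0.29,-0.135],
  [-0.079,-0.29,-0.115],
  [-0.079,-0.29,-0.09],
  [-0.079,-0.29,-0.07],
  [-0.079,-0.29,-0.055],
  [-0.079,-0.29,-0.045],
  [-0.079,-0.29,-0.039],
  [-0.079,-0.29,-0.037],
  [-0.079,-0.29,-0.037],
], turn=[0,0,0,0,0,0,0,0,0,0,0,0,0,0,0,0])

```text
time_s: 10.28
ee_pos: [521.7, 50.5, 87.4]
ee_rot: [180.0, 0.0, 158.4]
force: [-1.4, 0.1, 4.8]
gripper_width: 18.1
gripper_force: 40.0
```

About 6 N at 15 mm depth (pin end at z≈37), so nest 2's adapter is the faulty one. Next is nest 3.

>>> step_arm([
  [0,0,0],
  [0,0,-0.03],
  [0,0,-0.1],
  [-0.01,-0.04,-0.138],
  [-0.04,-0.14,-0.138],
  [-0.07,-0.24,-0.135],
  [-0.081,-0.287,-0.12],
  [-0.081,-0.287,-0.1],
  [-0.081,-0.287,-0.08],
  [-0.081,-0.287,-0.055],
  [-0.081,-0.287,-0.035],
  [-0.081,-0.287,-0.018],
  [-0.081,-0.287,-0.008],
  [-0.081,-0.287,-0.002],
  [-0.081,-0.287,0],
  [-0.081,-0.287,0],
], turn=[0,0,0,0,0,0,0,0,0,0,0,0,0,0,0,0])

```text
time_s: 12.28
ee_pos: [512.5, -38.6, 87.0]
ee_rot: [180.0, -0.0, 158.4]
force: [0.4, -0.5, -0.7]
gripper_width: 18.2
gripper_force: 40.0
```

>>> step_arm([
  [0,0,0.012],
  [0,0,0.02],
  [0,0,0.027],
  [0,0,0.032],
  [0,0,0.035],
  [0,0,0.037],
  [0,0,0.037],
  [0,0,0.037],
  [0,0,0.037],
], turn=[0,0,0,0,0,0,0,0,0])

```text
time_s: 13.4
ee_pos: [512.6, -38.6, 76.2]
ee_rot: [180.0, 0.0, 158.4]
force: [-1.0, 0.3, 4.4]
gripper_width: 18.0
gripper_force: 40.0
```

Adapter 3 is sound too. I'll return the gauge to its stand.

>>> step_arm([
  [0,0,-0.04],
  [0,0,-0.14],
  [0.02,0.05,-0.23],
  [0.08,0.18,-0.25],
  [0.15,0.34,-0.25],
  [0.22,0.5,-0.25],
  [0.29,0.66,-0.25],
  [0.36,0.82,-0.25],
  [0.42,0.95,-0.25],
  [0.435,1.0,-0.25],
], turn=[0,0,0,0,0,0,0,0,0,0])

```text
time_s: 14.65
ee_pos: [500.9, 290.4, 150.7]
ee_rot: [-180.0, -0.0, 158.6]
force: [0.2, 0.1, -1.7]
gripper_width: 18.4
gripper_force: 40.0
```

>>> step_arm([
  [0.03,0.07,0],
  [0.05,0.11,0],
  [0.054,0.1237,0],
  [0.054,0.1237,0.04],
], turn=[0,0,0,0])

```text
time_s: 15.15
ee_pos: [500.9, 328.8, 139.3]
ee_rot: [179.9, 0.1, 158.4]
force: [0.0, -0.1, -1.8]
gripper_width: 18.2
gripper_force: 40.0
```

```bash
python3 look.py w6; python3 - <<'E'
import cv2
b=cv2.imread('pics/w6.png')[130:290,220:420];cv2.imwrite('pics/c6.png',cv2.resize(b,None,fx=3,fy=3,interpolation=cv2.INTER_CUBIC))
E
```

```text
15.15 [500.9 328.8 139.3] [1.7991e+02 9.0000e-02 1.5840e+02] [ 0.  -0.1 -1.8]
```

View pics/c6.png

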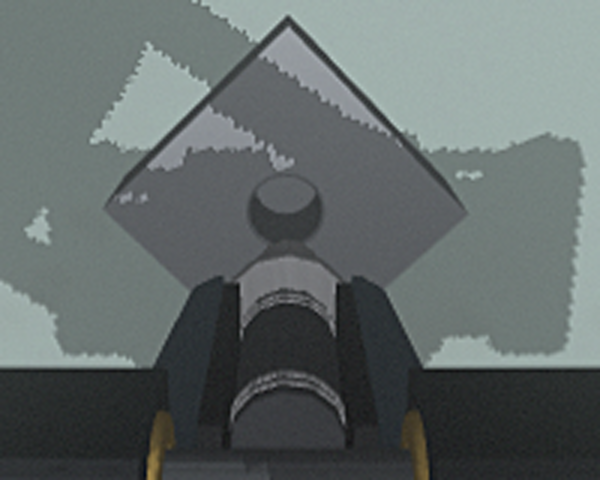

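The hole (column 286) and the pin (column 288) line up, so I'll lower it.

>>> step_arm([
  [0,0,0.03],
  [0,0,0.09],
  [0,0,0.15],
  [0,0,0.2],
  [0,0,0.225],
  [0,0,0.237],
  [0,0,0.24],
  [0,0,0.24],
  [0,0,0.24],
], turn=[0,0,0,0,0,0,0,0,0])

```text
time_s: 16.32
ee_pos: [500.4, 329.0, 67.3]
ee_rot: [179.9, 0.0, 158.4]
force: [-0.6, -0.8, -1.4]
gripper_width: 18.3
gripper_force: 40.0
```

>>> step_arm([
  [0,0,0],
  [0,0,0],
  [0,0,0],
  [0,0,0],
], turn=[0,0,0,0], fingers=-0.4)

```text
time_s: 16.82
ee_pos: [500.2, 328.9, 66.9]
ee_rot: [180.0, 0.0, 158.4]
force: [-0.4, -0.4, 0.4]
gripper_width: 55.2
gripper_force: 0.0
```

>>> step_arm([
  [0,0,-0.05],
  [0,0,-0.17],
  [0,0,-0.3],
  [-0.04,-0.09,-0.33],
  [-0.12,-0.25,-0.33],
  [-0.2,-0.42,-0.33],
  [-0.28,-0.59,-0.33],
  [-0.36,-0.74,-0.3],
  [-0.4,-0.825,-0.2],
  [-0.408,-0.837,-0.08],
  [-0.408,-0.837,0.03],
  [-0.408,-0.837,0.085],
  [-0.408,-0.837,0.1],
  [-0.408,-0.837,0.1],
], turn=[0,0,0,0,0,0,0,0,0,0,0,0,0,0])

```text
time_s: 18.58
ee_pos: [522.2, 50.4, 37.6]
ee_rot: [180.0, 0.1, 158.4]
force: [0.5, -0.3, 0.6]
gripper_width: 63.9
gripper_force: 0.0
```

>>> step_arm([
  [0,0,0],
  [0,0,0],
  [0,0,0],
  [0,0,0],
  [0,0,0],
], turn=[0,0,0,0,0], fingers=1, force=25)

```text
time_s: 19.2
ee_pos: [521.9, 50.4, 37.4]
ee_rot: [180.0, 0.0, 158.4]
force: [-0.9, 0.5, 5.8]
gripper_width: 39.8
gripper_force: 25.0
```

>>> step_arm([
  [0,0,-0.03],
  [0,0,-0.1],
  [0,0,-0.2],
  [-0.02,-0.05,-0.28],
  [-0.08,-0.17,-0.3],
  [-0.16,-0.33,-0.3],
  [-0.24,-0.5,-0.3],
  [-0.32,-0.67,-0.3],
  [-0.4,-0.83,-0.3],
  [-0.46,-0.94,-0.3],
  [-0.48,-0.98,-0.27],
  [-0.48,-0.98,-0.2],
  [-0.48,-0.98,-0.15],
  [-0.48,-0.98,-0.15],
], turn=[0,0,0,0,0,0,0,0,0,0,0,0,0,0])

```text
time_s: 20.95
ee_pos: [546.2, -274.6, 80.2]
ee_rot: [180.0, -0.2, 158.5]
force: [-0.5, -0.2, -2.1]
gripper_width: 39.7
gripper_force: 25.0
```

```bash
python3 look.py w7; python3 - <<'E'
import cv2,pickle,numpy as np
from workcell import cams
c=np.zeros((560,700,3),np.uint8)
b=cams.grab_frame('side');c[:400,:]=cv2.resize(b['color'][90:340,180:400],(700,400)) if 0 else 0
p=cv2.resize(b['color'][90:360,200:400],None,fx=2,fy=2,interpolation=cv2.INTER_CUBIC);c[:540,:400]=p
c[:188,400:700]=cv2.resize(cv2.imread('pics/w7.png'),(300,188))
t=cams.grab_frame('top')['color'][170:260,200:480];c[200:296,400:700]=cv2.resize(t,(300,96))
cv2.imwrite('pics/c7.png',c)
E
```

```text
20.95 [ 546.2 -274.6   80.2] [179.96  -0.24 158.46] [-0.5 -0.2 -2.1]
```

View pics/c7.png

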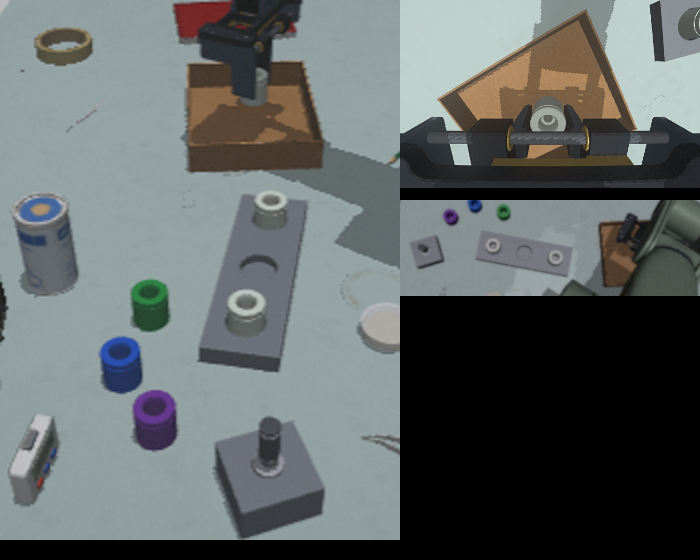

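The gauge is home on its stand at (268,440) in the crop. The middle nest is empty, nests 1 and 3 are intact, and the adapter hangs upright inside the tray. I'll lower it.

>>> step_arm([
  [0,0,0.03],
  [0,0,0.08],
  [0,0,0.12],
  [0,0,0.145],
  [0,0,0.158],
  [0,0,0.163],
  [0,0,0.167],
  [0,0,0.17],
  [0,0,0.172],
  [0,0,0.172],
], turn=[0,0,0,0,0,0,0,0,0,0])

```text
time_s: 22.35
ee_pos: [547.4, -276.1, 30.4]
ee_rot: [180.0, 0.0, 158.4]
force: [-0.8, 0.0, -1.1]
gripper_width: 39.8
gripper_force: 25.0
```

>>> step_arm([
  [0,0,0.002],
  [0,0,0.004],
  [0,0,0.004],
  [0,0,0.004],
], turn=[0,0,0,0])

```text
time_s: 22.85
ee_pos: [547.5, -276.1, 30.4]
ee_rot: [180.0, 0.0, 158.4]
force: [-2.3, 1.0, 7.2]
gripper_width: 39.9
gripper_force: 25.0
```

On the floor with light contact. I'll release and retreat.

>>> step_arm([
  [0,0,-0.002],
  [0,0,-0.002],
  [0,0,-0.002],
  [0,0,-0.002],
  [0,0,-0.002],
  [0,0,-0.04],
  [0,0,-0.13],
  [0,0,-0.28],
  [0,0,-0.45],
  [-0.1,0,-0.55],
  [-0.2,0,-0.6],
  [-0.2,0,-0.6],
  [-0.2,0,-0.6],
], turn=[0,0,0,0,0,0,0,0,0,0,0,0,0], fingers=-0.3)

```text
time_s: 24.48
ee_pos: [601.9, -297.5, 208.3]
ee_rot: [180.0, -0.1, 158.4]
force: [-0.4, 0.8, 0.3]
gripper_width: 59.1
gripper_force: 0.0
```

```bash
python3 look.py w8; python3 - <<'E'
import pickle
from h import *
s,f=pickle.load(open('w8.pkl','rb'))
hsv=cv2.cvtColor(f['color'],cv2.COLOR_BGR2HSV)
u=project(f,(546,-276,45),s);print('expected px rim',u)
m=((hsv[...,1]<60)&(hsv[...,2]>110)).astype(np.uint8);x,y=u.round().astype(int)
m[:max(y-35,0)]=0;m[y+35:]=0;m[:,:x-35]=0;m[:,x+35:]=0
for c in cv2.findContours(m,0,2)[0]:
    if cv2.contourArea(c)>150: e=cv2.fitEllipse(c);print(e,plane(f,e[0],45,s).round(1))
E
```

```text
24.475 [ 601.9 -297.5  208.3] [ 1.7999e+02 -1.5000e-01  1.5841e+02] [-0.4  0.8  0.3]
expected px rim [315.77954853 129.2498255 ]
((315.3780822753906, 128.0300750732422), (38.35508346557617, 39.26325225830078), 0.5298045873641968) [ 544.7 -275.9   45. ]
```

The rim is round, 38–39 px across as expected, and where it should be, so the adapter stands upright in the tray. I'll hand the job in.

```bash
python3 -c "
from workcell import env
print(env.job_done())"
```

```text
the job is handed in; nothing more can be done
None
```

I tried the gauge in nests 1, 2 and 3 and returned it to its stand; only the nest 2 adapter was faulty and now stands upright in the cardboard tray, and the job was handed in at about 24.5 s (no verdict was returned).

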